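# Clamp a block until the torque-limiting handle slips

### The job

Lay the drilled steel block gently and flat on the blue fixture's bed, centred across it and with its long side running from jaw to jaw. Then turn the tilted red handle clockwise until the jaws grip the block and the handle's torque limiter slips (its white line leaves the one on the steel collar), and stop there: 10 to 30 degrees of slip is right, more is too much. Let go with the block still clamped, and leave the other things on the worktop where they are.

Things in the scene. Friction and masses are not known exactly. Their poses are not given: they have to be found in the camera images.
- block_centre (a point): centre of the loose ground steel block with rows of round holes (body 'block'): 75 mm along its own y, 50 mm along its own x, 25 mm high (z up); about 0.5 to 0.9 kg; lies flat on the worktop at the start. A half turn makes no difference.
- block: the same block; its origin is the centre of its underside
- seat (a point): point on the bed top of the fixed blue clamping fixture, on its centre line; bed 56 mm wide, 22 mm above the worktop. x points level from the moving jaw (robot's side) to the fixed jaw, whose face is 42 mm away in +x; z up. Jaws rise 24 mm above the bed. Bolted ears 16 mm high reach 53 mm sideways at x 57 and -141 mm. The block's centre belongs 12.5 mm above this point, its y along this x.
- moving_jaw: the moving jaw, 20 mm thick, on the robot's side of the bed; its origin is the foot of its clamping face, on the bed. At the start the gap between the jaws is 84 to 90 mm. It goes 12 mm in the seat's +x for each rad of clamp_screw.
- handle_grip (a point): centre of the red handle bar: 96 mm along its x, 14 mm thick in y, 24 mm high in z. z is the turning axis, pointing outward: it leans 35 degrees from vertical toward the robot's side, so grip along it, tilted. The point stays in place as it turns, 50 mm above the housing's slope and 38 mm above the steel collar (48 mm across), on a 13 mm shaft; 142 mm from the seat in the seat's -x, 79 mm above it.
- clamp_screw (a joint): turn of the clamp screw with its steel collar, rad; grows clockwise (looking at the handle from outside), closing the jaws. 0.1 to 0.6 at the start; about 1.33 when the 75 mm block is gripped, a little more under load. It takes 0.15 N m to turn and stays where it is left.
- handle (a joint): turn of the red handle against the clamp screw, rad, clockwise positive: the slip of the torque limiter. 0 at the start (white lines on bar and collar in line); near 0 while the screw turns along; grows when the torque exceeds 0.45 N m, once the block is gripped.
- tape_centre (a point): bystander: roll of masking tape, 100 mm across, 25 mm high, lying flat; the middle of it. To be left where it stands.
- wheel_centre (a point): bystander: spoked aluminium wheel, 52 mm across, 19 mm high; the middle of it. To be left where it stands.
- wrench_centre (a point): bystander: tap wrench, 148 mm long bar, 22 mm high in the middle; the middle of it. To be left where it stands.
- step_centre (a point): bystander: stepped packing block, 60 x 26 mm, 45 mm high, black; the middle of it. To be left where it stands.
- brush_centre (a point): bystander: chip brush, 183 mm long, 10 mm high; the middle of it. To be left where it stands.

How it is judged:
On the way, in this order (a step that is already met when the one before it is completed fails the run):
1. the block lies flat on the bed between the open jaws, long side from jaw to jaw (y of block_centre in the frame of seat between -0.012 and 0.012 m and x of block_centre in the frame of seat between -0.012 and 0.012 m and z of block_centre in the frame of seat between 0.009 and 0.016 m and angle between block_centre's own z axis and vertical below 0.12 rad and angle between the y axis of block_centre and the x axis of seat, either way round below 0.2 rad and value of joint clamp_screw below 1.2 rad), for 0.2 s.
2. the jaws grip the block and the handle has slipped (y of block_centre in the frame of seat between -0.012 and 0.012 m and x of block_centre in the frame of seat between -0.012 and 0.012 m and z of block_centre in the frame of seat between 0.009 and 0.016 m and angle between block_centre's own z axis and vertical below 0.12 rad and angle between the y axis of block_centre and the x axis of seat, either way round below 0.2 rad and value of joint clamp_screw between 1.27 and 1.55 rad and contact force between moving_jaw and block above 3 N and value of joint handle between 0.08 and 0.6 rad), for 0.1 s.
At the end, for the whole second after the job is handed in: The block lies flat on the bed (within 12 mm of the centre of its place, long side within 11 degrees of the jaw-to-jaw line), pressed by the moving jaw with over 3 N; the screw stands at 1.27 to 1.55 rad and the handle has slipped on it by 0.08 to 0.6 rad (5 to 34 degrees); the block is at rest (all of step 2 and linear speed of block below 0.02 m/s); the robot touches nothing.
It fails at once if the handle slips more than 0.6 rad (34 degrees): cranked on past the limit (value of joint handle above 0.6 rad).
It fails at once if the block is dropped or flung into the fixture (faster than 0.5 m/s within 50 mm of its place) (distance between block_centre and seat below 0.05 m and linear speed of block above 0.5 m/s).
It fails at once if a bystander (tape, wheel, tap wrench, step block, brush) is moved more than 30 mm (distance of any of tape_centre, wheel_centre, wrench_centre, step_centre, brush_centre from where it was at the start of the episode above 0.03 m).
It also fails if it takes over 54 s, if anything falls off the work surface, if the arm or the gripper's body presses on something with over 40 N, if the wrist force passes 120 N, or if a joint passes its speed limit or range.

### The arm

A 6-joint arm with a two-finger parallel gripper is mounted at the origin on a cart in front of the work surface, level with it; the furniture and walls round the work are solid. World frame = base frame: x ahead of the robot, y to its left, z up, the work surface at z = 0. Lengths are in m, angles in rad, forces in N, time in s.
With the tool pointing down it reaches from about 0.25 to 0.775 m from the base axis. Payload 4 kg.
Tool frame: the origin (TCP) lies on the centre line of the jaws, within the pads' length; the fingertips stand 17 mm ahead of it and the grasp point (between the pads) lies 2 mm behind it; z points along the fingers, y is the line along which they close (so a half turn about z gives the same grasp; the last joint's range is limited). The gripper opens to 94 mm and grips with 3 to 60 N. Pads are 16 mm wide; open, the fingers measure 119 mm over their backs; the gripper's body (75 mm by 177 mm) begins 78 mm behind the grasp point.
Start: joints at [1.212, 0.087, 1.371, -0, 1.684, -0.103], TCP at [0.139, 0.532, 0.223] pointing down, gripper open.
Joint ranges: [-3.1, 3.1], [-0.76, 2.03], [0.27, 2.55], [-1.08, 4.22], [0.17, 2.65], [-2.57, 2.57]. Speed limits (rad/s): [2.79, 2.79, 3.14, 3.14, 3.14, 3.14].

### API

Orientations are given as [roll, pitch, yaw] about the fixed x, y, z axes, in that order (R = Rz(yaw) Ry(pitch) Rx(roll)).
In Python, from bench import robot gives the robot as it stands.
- The arm moves only by the tool servo_tool, never from a script. Its argument "plan" is a list of rows, each a list of 7 numbers: the shift along the tool's x, y, z normalised to -1 to 1, where 1 is 0.1 m, then the turn, a rotation vector about the tool's x, y, z normalised to -1 to 1, where 1 is pi/2 rad, then the finger opening in mm, from 0 to 94. In form: [[x, y, z, ax, ay, az, gripper], ...]. A call has 1 to 12 rows; each row is the pose to reach, as a shift and turn from the pose commanded when the call began, along the tool's axes at that moment; what a row does not reach only later rows make up. A row lasts 1/12 s, in which the tool goes at most 41.7 mm and 7.16 degrees, less where a joint would pass 70% of its speed; a pose out of reach is approached as far as the arm can. A call with a number of a shift or a turn outside -1 to 1 is refused whole. A call with a gripper value outside its range is refused whole. The fingers move at their own pace and stop on an object; the grip force is fixed at half the most. Time passes only in rows, so rows that repeat a pose let the fingers close. It gives the time, the measured TCP pose, the force, the opening and the grip force at its end, in the units of the state.
- robot.get_obs(): the state, without advancing time (a new reading comes with each control period).
- robot.snapshot(name): name is "side" or "top" or "wrist"; returns the picture (480x640x3 uint8, red, green, blue); there is no depth.
- robot.camera_params(name): a dict with "camera_matrix" (3x3 intrinsics, pixels), "rvec" (rotation vector, rad) and "tvec" (3), from world to camera coordinates, as OpenCV has them; the wrist camera has in their place "tool_from_camera" (4x4, takes a point from camera to tool coordinates, whose origin is the TCP and whose axes are the flange's). Camera axes: x right, y down, z forward; pixel columns grow to the right and rows downward; lengths in m; the calibration is good to about 2 mm. A picture is of the moment at which its call begins: read the wrist's pose just before it. camera_params takes no time and is no camera call.
- robot.close_job(): hands the job in; it is judged then, once.
Trained networks look in the newest picture that a camera, given by its name, has taken for a name from the list of things; names that differ only in an ending like _2 or _b are one class to them, and where a whole thing is asked for, a point or a joint stands for the part that bears it (a point fixed in the world has none). Each returns a list of dicts, best first, with "conf" (0 to 1); they miss things now and then, are a little off and sometimes report something else, mostly with a low value. They report only what shows in the picture. A call takes as long as a camera call.
- robot.find_in(thing, camera): "extent" ([centre column, centre row, width, height] in pixels, round what is visible of it).
The state is a dict: "time": time; "joint_positions": joint angles; "qvel": joint speeds; "joint_torque": joint torques, N m; "tool_pos": TCP position; "ee_rot": TCP orientation; "wrist_force": force on the tool from outside, world axes, zero at the start; "wrist_torque": the same for the moment, N m; "width": finger opening in m; "finger_force": force on a finger pad.
Only numpy, scipy, OpenCV 4.12 (cv2) and the standard library are available. Lean on these libraries where they do the work, as an engineer would, in place of code of your own. Each camera call takes 0.05 s, during which the arm holds its last target. There are 200 camera calls.

## Working session

There is one attempt and no reset: what is moved stays moved. The work goes in short steps, Python scripts to look and compute and a tool call to move; the robot and the scene stay as the last step left them, time stands still between calls to the robot, and variables do not carry over. Pictures are saved under pics/ and viewed, at most 10 in all, crops included, and the job is handed in when it is done.

Besides the shell and the picture viewer there is one more tool, called after ">>>" by a JSON object that holds its "name" and its "arguments". servo_tool: Moves the arm, as the interface text tells. Scaled input: -1 to 1 covers 0.1 m each way for a shift and pi/2 rad each way for a turn. Its arguments: {"type":"object","properties":{"plan":{"type":"array","items":{"type":"array","items":{"type":"number"}}}},"required":["plan"]}

```bash
mkdir -p pics; ls
cat > h.py <<'E'
import numpy as np, cv2
from bench import robot
from scipy.spatial.transform import Rotation as R
def cam(n):
    p=robot.camera_params(n); K=np.array(p['camera_matrix'],float)
    if 'rvec' in p:
        Rm=cv2.Rodrigues(np.array(p['rvec'],float))[0]; t=np.array(p['tvec'],float).ravel()
        return K,Rm.T,-Rm.T@t
    T=np.array(p['tool_from_camera']); o=robot.get_obs()
    Rt=R.from_euler('xyz',o['ee_rot']).as_matrix()
    return K,Rt@T[:3,:3],Rt@T[:3,3]+np.array(o['tool_pos'])
def px2w(n,uv,z,c=None):
    K,Rc,C=c or cam(n); uv=np.atleast_2d(np.array(uv,float))
    d=(Rc@np.linalg.inv(K)@np.c_[uv,np.ones(len(uv))].T).T
    return C+d*((z-C[2])/d[:,2])[:,None]
def w2px(n,P,c=None):
    K,Rc,C=c or cam(n); q=(K@Rc.T@(np.atleast_2d(P)-C).T).T
    return q[:,:2]/q[:,2:]
def shot(n,f,draw=None):
    im=robot.snapshot(n); cv2.imwrite(f'pics/{f}.png',cv2.cvtColor(im,cv2.COLOR_RGB2BGR)); return im
def rel(pos,rot):
    "shift/turn in servo units from present measured pose to pos, rot matrix"
    o=robot.get_obs(); Rt=R.from_euler('xyz',o['ee_rot'])
    s=Rt.inv().apply(np.array(pos)-o['tool_pos'])/.1
    w=(Rt.inv()*R.from_matrix(rot)).as_rotvec()/(np.pi/2)
    return np.round(s,3),np.round(w,3)
E
python3 - <<'E'
from h import *
np.set_printoptions(precision=4,suppress=True)
o=robot.get_obs();print(o['time'],o['tool_pos'],o['ee_rot'],o['width'])
a=shot('side','s0');b=shot('top','t0')
for n in('side','top'):
    K,Rc,C=cam(n);print(n,C,K[0,0],Rc[:,2])
    for t in['block','moving_jaw','handle_grip','tape_centre','wheel_centre','wrench_centre','step_centre','brush_centre']:
        r=robot.find_in(t,n)
        if r:print(t,np.round(r[0]['extent']),round(r[0]['conf'],2),px2w(n,r[0]['extent'][:2],.02)[0])
print(cam('wrist'))
E
```

```text
pics
0.0 [0.139  0.5316 0.2213] [-3.1394 -0.0002  2.8858] 0.09408040539892663
side [0.4996 1.2785 0.6144] 548.1826650254067 [ 0.0276 -0.9272 -0.3736]
block [358. 237.  20.   8.] 0.62 [ 0.4541 -0.299   0.02  ]
moving_jaw [325. 270.  12.  17.] 0.64 [ 0.5456 -0.0479  0.02  ]
handle_grip [358. 245.  20.  10.] 0.44 [ 0.4547 -0.2343  0.02  ]
tape_centre [368. 332.  48.  31.] 0.61 [0.4441 0.2676 0.02  ]
wheel_centre [358. 227.  16.   9.] 0.49 [ 0.4521 -0.3933  0.02  ]
wrench_centre [302. 254.  25.  17.] 0.73 [ 0.614  -0.1549  0.02  ]
step_centre [327. 270.  12.  15.] 0.29 [ 0.541  -0.0462  0.02  ]
brush_centre [379. 387.  89.  42.] 0.97 [0.4304 0.4595 0.02  ]
top [0.315  0.0028 1.5322] 596.3960556694334 [ 0.156  -0.01   -0.9877]
block [426. 287.  38.  30.] 0.76 [ 0.4514 -0.2877  0.02  ]
moving_jaw [324. 249.  22.  12.] 0.71 [ 0.545  -0.0255  0.02  ]
handle_grip [381. 227.  35.  23.] 0.7 [ 0.6041 -0.1721  0.02  ]
tape_centre [219. 287.  39.  39.] 0.63 [0.4441 0.2383 0.02  ]
wheel_centre [482. 289.  21.  20.] 0.75 [ 0.4493 -0.4293  0.02  ]
wrench_centre [381. 227.  30.  18.] 0.73 [ 0.6046 -0.1734  0.02  ]
step_centre [240. 230.  21.  18.] 0.5 [0.5919 0.1902 0.02  ]
brush_centre [144. 289.  44.  69.] 0.64 [0.4364 0.4289 0.02  ]
(array([[351.7683,   0.    , 319.2387],
       [  0.    , 351.7683, 244.9878],
       [  0.    ,   0.    ,   1.    ]]), array([[ 0.2523,  0.9351,  0.2489],
       [ 0.9677, -0.2437, -0.0653],
       [-0.0004,  0.2573, -0.9663]]), array([0.0661, 0.55  , 0.3849]))
```

Run:
```python
import cv2
t=cv2.imread('pics/t0.png');s=cv2.imread('pics/s0.png')
cv2.imwrite('pics/t0c.png',cv2.resize(t[180:330,260:460],(800,600),interpolation=3))
cv2.imwrite('pics/s0c.png',cv2.resize(s[190:340,250:450],(800,600),interpolation=3))
```

```text
(no output)
```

View pics/t0c.png

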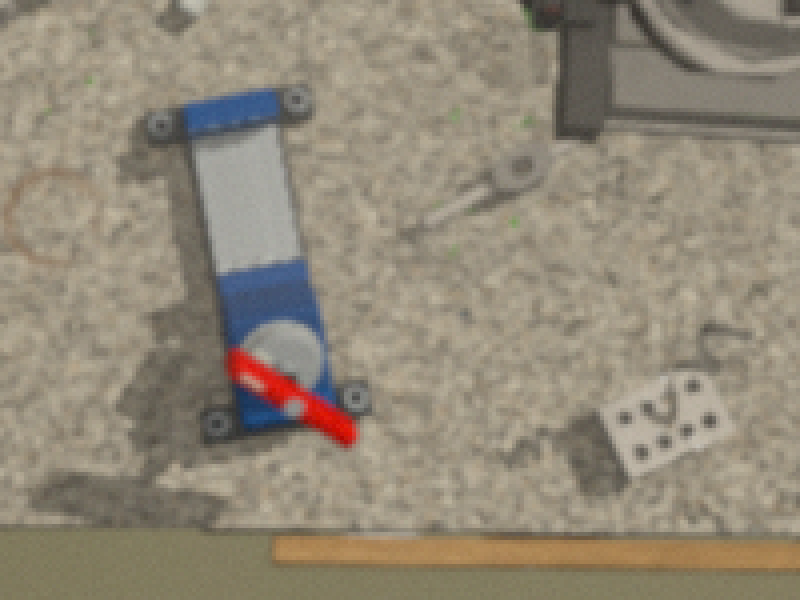

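View pics/s0c.png

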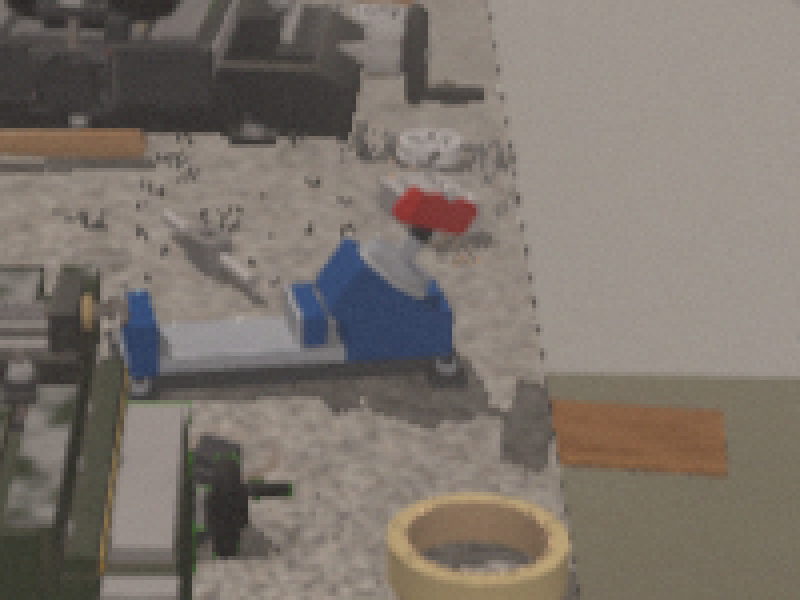

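The top crop shows the fixture with its ear bolts at crop px (162,124), (297,99), (218,423) and (356,398). The red handle's centre is near (293,406) and the block is near (665,425). The side crop shows the fixture among machine tools, with the tape in front.

Run:
```python
from h import *
np.set_printoptions(precision=4,suppress=True)
f=lambda L:[(260+(x+.5)/4-.5,180+(y+.5)/4-.5) for x,y in L]
b=px2w('top',f([(162,124),(297,99),(218,423),(356,398)]),.018)
m1=(b[0]+b[1])/2;m2=(b[2]+b[3])/2
ax=(m1-m2)/np.linalg.norm(m1-m2);seat=m1-ax*.057
print('bolts',b,np.linalg.norm(m1-m2),'yaw',np.arctan2(ax[1],ax[0]),'seat',seat)
# handle
seat[2]=.022;hg=seat-ax*.142+[0,0,.079];print('handle',hg,w2px('top',hg), f([(293,406)]))
print('side',w2px('side',hg),'seen',250+435/4,190+210/4)
hb=px2w('top',f([(232,355),(352,440)]),.1);print(hb)
# bed corners
print('bed',px2w('top',f([(196,142),(280,127),(217,276),(304,262)]),.022))
# block top corners
c=px2w('top',f([(602,410),(712,372),(735,433),(630,475)]),.025);print('block',c,c.mean(0))
print('side tape..')
t=cv2.imread('pics/t0.png');cv2.imwrite('pics/t0d.png',t[100:400])
```

```text
bolts [[ 0.6456  0.0373  0.018 ]
 [ 0.6635 -0.0501  0.018 ]
 [ 0.4519 -0.0017  0.018 ]
 [ 0.469  -0.0894  0.018 ]] 0.19800857016734613 yaw 0.1988821499899155 seat [ 0.5987 -0.0177  0.018 ]
handle [ 0.4595 -0.0458  0.101 ] [[332.6032 279.3625]] [(332.875, 281.125)]
side [[358.4902 242.3214]] seen 358.75 242.5
[[ 0.4857 -0.0093  0.1   ]
 [ 0.4353 -0.0821  0.1   ]]
bed [[ 0.6332  0.015   0.022 ]
 [ 0.6439 -0.0392  0.022 ]
 [ 0.5458  0.0003  0.022 ]
 [ 0.5557 -0.0554  0.022 ]]
block [[ 0.4628 -0.2453  0.025 ]
 [ 0.488  -0.3157  0.025 ]
 [ 0.4493 -0.3296  0.025 ]
 [ 0.4219 -0.2625  0.025 ]] [ 0.4555 -0.2883  0.025 ]
side tape..
```

View pics/t0d.png

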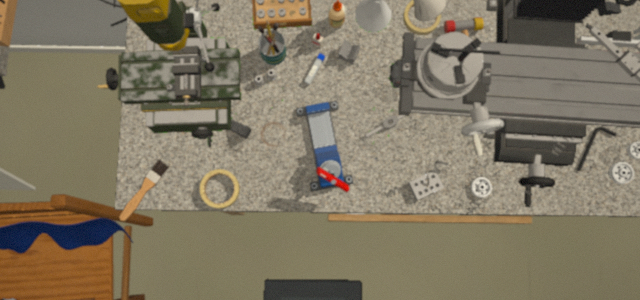

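>>> {"name": "servo_tool", "arguments": {"plan": [[-0.3, -0.4, 0, 0, 0, 0, 94], [-0.6, -0.8, 0, 0, 0, 0, 94], [-0.64, -0.89, 0, 0, 0, 0, 94], [-0.64, -0.89, 0, 0, 0, 0, 94]]}}

```text
time: 1.23
tool_pos: [0.1797, 0.4265, 0.2229]
ee_rot: [-3.141, 0.001, 2.882]
wrist_force: [0.3, 1.0, -0.6]
width: 0.094
finger_force: 0.0
```

>>> {"name": "servo_tool", "arguments": {"plan": [[-0.3, -0.4, 0, 0, 0, 0, 94], [-0.6, -0.8, 0, 0, 0, 0, 94], [-0.64, -0.89, 0, 0, 0, 0, 94]]}}

```text
time: 1.48
tool_pos: [0.2186, 0.3258, 0.2225]
ee_rot: [-3.141, 0.001, 2.886]
wrist_force: [0.2, 0.8, 0.3]
width: 0.0941
finger_force: 0.0
```

>>> {"name": "servo_tool", "arguments": {"plan": [[-0.3, -0.4, 0, 0, 0, 0, 94], [-0.6, -0.8, 0, 0, 0, 0, 94], [-0.64, -0.89, 0, 0, 0, 0, 94]]}}

```text
time: 1.73
tool_pos: [0.2581, 0.2233, 0.2228]
ee_rot: [3.141, 0.002, 2.885]
wrist_force: [0.2, 0.4, -0.2]
width: 0.0944
finger_force: 0.0
```

>>> {"name": "servo_tool", "arguments": {"plan": [[-0.3, -0.4, 0, 0, 0, 0, 94], [-0.6, -0.8, 0, 0, 0, 0, 94], [-0.64, -0.89, 0, 0, 0, 0, 94]]}}

```text
time: 1.98
tool_pos: [0.2977, 0.1207, 0.2229]
ee_rot: [3.141, 0.002, 2.884]
wrist_force: [-0.1, 0.2, 0.4]
width: 0.094
finger_force: 0.0
```

>>> {"name": "servo_tool", "arguments": {"plan": [[-0.3, -0.4, 0, 0, 0, 0, 94], [-0.6, -0.8, 0, 0, 0, 0, 94], [-0.64, -0.89, 0, 0, 0, 0, 94]]}}

```text
time: 2.23
tool_pos: [0.3373, 0.018, 0.2228]
ee_rot: [-3.141, 0.002, 2.884]
wrist_force: [0.2, -0.0, -0.9]
width: 0.094
finger_force: 0.0
```

>>> {"name": "servo_tool", "arguments": {"plan": [[-0.3, -0.4, 0, 0, 0, 0, 94], [-0.6, -0.8, 0, 0, 0, 0, 94], [-0.64, -0.89, 0, 0, 0, 0, 94]]}}

```text
time: 2.48
tool_pos: [0.3768, -0.0847, 0.2226]
ee_rot: [-3.141, 0.001, 2.883]
wrist_force: [-0.5, 0.7, 0.6]
width: 0.0941
finger_force: 0.0
```

>>> {"name": "servo_tool", "arguments": {"plan": [[-0.3, -0.4, 0, 0, 0, 0, 94], [-0.6, -0.8, 0, 0, 0, 0, 94], [-0.64, -0.89, 0, 0, 0, 0, 94]]}}

```text
time: 2.73
tool_pos: [0.4163, -0.1871, 0.2222]
ee_rot: [-3.141, 0.001, 2.884]
wrist_force: [0.8, 0.8, 1.5]
width: 0.0941
finger_force: 0.0
```

>>> {"name": "servo_tool", "arguments": {"plan": [[-0.3, -0.4, 0.2, 0, 0, 0.08, 94], [-0.6, -0.8, 0.4, 0, 0, 0.16, 94], [-0.64, -0.89, 0.5, 0, 0, 0.24, 94], [-0.64, -0.89, 0.5, 0, 0, 0.32, 94], [-0.64, -0.89, 0.5, 0, 0, 0.4, 94], [-0.64, -0.89, 0.5, 0, 0, 0.48, 94], [-0.64, -0.89, 0.5, 0, 0, 0.56, 94], [-0.64, -0.89, 0.5, 0, 0, 0.6, 94], [-0.64, -0.89, 0.5, 0, 0, 0.6, 94], [-0.64, -0.89, 0.5, 0, 0, 0.6, 94]]}}

```text
time: 3.57
tool_pos: [0.4548, -0.2861, 0.1724]
ee_rot: [3.141, -0.0, 1.946]
wrist_force: [-0.5, 0.7, -0.2]
width: 0.0941
finger_force: 0.0
```

Run:
```python
from h import *
np.set_printoptions(precision=4,suppress=True)
o=robot.get_obs();print(o['time'],o['tool_pos'],o['ee_rot'],o['joint_positions'])
im=shot('wrist','w1');c=cam('wrist')
r=robot.find_in('block','wrist');print(r[:2]);print(px2w('wrist',r[0]['extent'][:2],.025,c))
u,v,w,h=map(int,r[0]['extent']);
g=cv2.cvtColor(im,cv2.COLOR_RGB2BGR); print(w2px('wrist',[.4555,-.2883,.025],c))
```

```text
3.5667 [ 0.4548 -0.2861  0.1724] [ 3.1413 -0.0001  1.9456] [-0.6673  0.0743  1.4839  0.0003  1.5834 -1.042 ]
[{'extent': [321.9, 229.4, 63.5, 83.6], 'conf': 0.81}]
[[ 0.4537 -0.2802  0.025 ]]
[[320.4028 238.2339]]
```

View pics/w1.png

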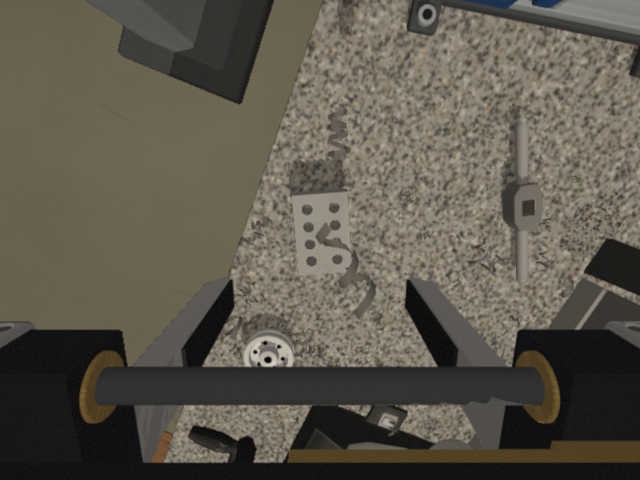

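The wrist view shows the block's top face with corners at about (292,195), (347,192), (352,271) and (298,276). The wheel is at (268,350) and the tap wrench at (525,205). Nothing stands beside the block.

Run:
```python
from h import *
np.set_printoptions(precision=4,suppress=True)
c=cam('wrist')
P=px2w('wrist',[(291.5,194.5),(347.5,191.5),(352,271),(298,275.5)],.025,c)
print(P);m=P.mean(0);e=[P[1]-P[0],P[2]-P[3],P[3]-P[0],P[2]-P[1]]
print([ (np.linalg.norm(x),np.degrees(np.arctan2(x[1],x[0]))) for x in e]);print(m)
a=np.degrees(np.mean([np.arctan2(x[1],x[0]) for x in e[2:]]));print('long',a,'psi',a+180)
psi=np.radians(a+180)
print(rel([m[0],m[1],.021],(R.from_euler('z',psi)*R.from_euler('x',np.pi)).as_matrix()))
```

```text
[[ 0.4173 -0.2608  0.025 ]
 [ 0.4621 -0.2404  0.025 ]
 [ 0.4943 -0.3067  0.025 ]
 [ 0.4491 -0.3293  0.025 ]]
[(np.float64(0.049191125497699266), np.float64(24.54630868266932)), (np.float64(0.05049254250911783), np.float64(26.54174469131233)), (np.float64(0.07550609958433042), np.float64(-65.0690212330944)), (np.float64(0.0737676769606517), np.float64(-64.0727887668262))]
[ 0.4557 -0.2843  0.025 ]
long -64.5709049999603 psi 115.4290950000397
(array([0.013, 0.016, 1.515]), array([ 0.   ,  0.   , -0.044]))
```

>>> {"name": "servo_tool", "arguments": {"plan": [[0.01, 0.02, 0.35, 0, 0, -0.04, 94], [0.01, 0.02, 0.7, 0, 0, -0.04, 94], [0.01, 0.02, 1, 0, 0, -0.04, 94], [0.01, 0.02, 1, 0, 0, -0.04, 94], [0.01, 0.02, 1, 0, 0, -0.04, 94]]}}

```text
time: 4.08
tool_pos: [0.4548, -0.2837, 0.071]
ee_rot: [-3.14, -0.004, 2.007]
wrist_force: [-0.1, -0.4, 0.7]
width: 0.0939
finger_force: 0.0
```

>>> {"name": "servo_tool", "arguments": {"plan": [[0, 0, 0.2, 0, 0, 0, 94], [0, 0, 0.35, 0, 0, 0, 94], [0, 0, 0.45, 0, 0, 0, 94], [0, 0, 0.51, 0, 0, 0, 94], [0, 0, 0.51, 0, 0, 0, 70], [0, 0, 0.51, 0, 0, 0, 56], [0, 0, 0.51, 0, 0, 0, 50], [0, 0, 0.51, 0, 0, 0, 40], [0, 0, 0.51, 0, 0, 0, 40], [0, 0, 0.51, 0, 0, 0, 40], [0, 0, 0.51, 0, 0, 0, 40], [0, 0, 0.51, 0, 0, 0, 40]]}}

```text
time: 5.08
tool_pos: [0.4565, -0.2846, 0.0218]
ee_rot: [3.14, 0.001, 2.006]
wrist_force: [1.3, 0.8, 1.0]
width: 0.0499
finger_force: 30.0
```

>>> {"name": "servo_tool", "arguments": {"plan": [[0, 0, -0.2, 0, 0, 0, 40], [0, 0, -0.5, 0, 0, 0, 40], [0, 0, -0.8, 0, 0, 0, 40], [0, 0, -1, 0, 0, 0, 40], [0, 0, -1, 0, 0, 0, 40]]}}

```text
time: 5.5
tool_pos: [0.4574, -0.2859, 0.125]
ee_rot: [3.139, 0.006, 2.006]
wrist_force: [2.5, -1.1, -6.6]
width: 0.0501
finger_force: 30.0
```

>>> {"name": "servo_tool", "arguments": {"plan": [[0.2, 0.1, -0.2, 0, 0, 0, 40], [0.5, 0.3, -0.4, 0, 0, 0, 40], [0.8, 0.5, -0.6, 0, 0, 0, 40], [1, 0.6, -0.6, 0, 0, 0, 40], [1, 0.6, -0.6, 0, 0, 0, 40]]}}

```text
time: 5.92
tool_pos: [0.4676, -0.1637, 0.1796]
ee_rot: [3.141, -0.006, 2.011]
wrist_force: [-0.1, 0.1, -8.8]
width: 0.0495
finger_force: 30.0
```

>>> {"name": "servo_tool", "arguments": {"plan": [[0.2, 0.2, 0, 0, 0, 0, 40], [0.4, 0.4, 0, 0, 0, 0, 40], [0.6, 0.6, 0, 0, 0, 0, 40], [0.8, 0.8, 0, 0, 0, 0, 40], [0.8, 0.8, 0, 0, 0, 0, 40]]}}

```text
time: 6.33
tool_pos: [0.5064, -0.0573, 0.1772]
ee_rot: [-3.139, -0.008, 2.011]
wrist_force: [0.1, -0.5, -8.7]
width: 0.0499
finger_force: 30.0
```

>>> {"name": "servo_tool", "arguments": {"plan": [[0, 0.2, 0, 0, 0, -0.07, 40], [0, 0.4, 0, 0, 0, -0.14, 40], [0, 0.6, 0, 0, 0, -0.21, 40], [0, 0.8, 0, 0, 0, -0.28, 40], [0, 1, 0, 0, 0, -0.36, 40], [0, 1, 0, 0, 0, -0.44, 40], [0, 1, 0, 0, 0, -0.52, 40], [0, 1, 0, 0, 0, -0.6, 40], [0, 1, 0, 0, 0, -0.68, 40], [0, 1, 0, 0, 0, -0.76, 40], [0, 1, 0, 0, 0, -0.84, 40], [0, 1, 0, 0, 0, -0.85, 40]]}}

```text
time: 7.33
tool_pos: [0.5959, -0.0206, 0.177]
ee_rot: [3.14, -0.007, -2.939]
wrist_force: [-0.2, -0.1, -7.8]
width: 0.0497
finger_force: 30.0
```

Run:
```python
from h import *
np.set_printoptions(precision=4,suppress=True)
o=robot.get_obs();print(o['time'],o['tool_pos'],o['ee_rot'],o['joint_positions'],o['width'])
im=shot('wrist','w2');c=cam('wrist')
print(w2px('wrist',[[.5987,-.0177,.022],[.4595,-.0458,.101],[.6456,.0373,.018],[.6635,-.0501,.018]],c))
```

```text
7.3333 [ 0.5959 -0.0206  0.177 ] [ 3.1396 -0.007  -2.9393] [-0.1294  0.2079  1.3242 -0.0004  1.6168 -1.9025] 0.049687442444603463
[[322.3753 240.0085]
 [324.3872  45.5481]
 [367.5379 295.2158]
 [276.8246 295.4519]]
```

View pics/w2.png

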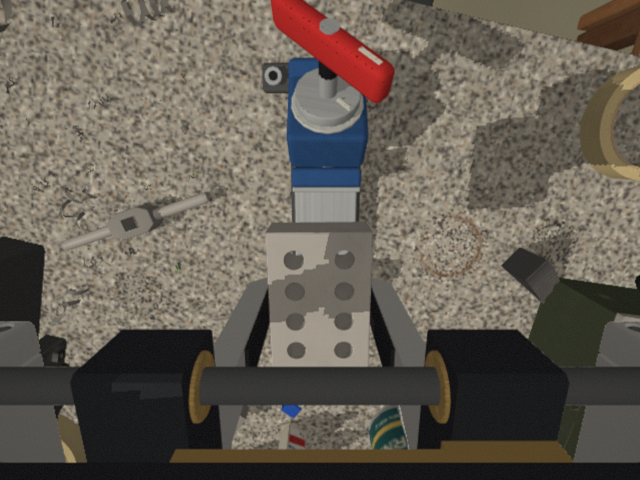

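The wrist view shows the block held level. Its robot-side top edge is at row 232, columns 267–371. The bed edges are at columns 293 and 358 near row 205, the jaw top edge is at row 187, and the white lines are at (370,55) on the bar and (342,102) on the collar.

Run:
```python
from h import *
np.set_printoptions(precision=4,suppress=True)
c=cam('wrist');o=robot.get_obs();ax=np.array([np.cos(.1989),np.sin(.1989),0]);ay=np.array([-ax[1],ax[0],0])
seat=np.array([.5987,-.0177,.022])
f=lambda P:np.c_[(P-seat)@ax,(P-seat)@ay]
print('TCP',f(np.array([o['tool_pos']])))
print('block edge',f(px2w('wrist',[(267,233),(371,232)],o['tool_pos'][2]+.0032,c)))
print('bed edges',f(px2w('wrist',[(293,205),(358,205)],.022,c)))
print('jaw top edge',f(px2w('wrist',[(292,187),(360,187)],.046,c)))
print('jaw sides',f(px2w('wrist',[(291,170),(361,170)],.046,c)))
A=np.cos(np.radians(35))*np.array([0,0,1])-np.sin(np.radians(35))*ax
hg=seat-ax*.142+[0,0,.079];print('hg',hg,w2px('wrist',[hg+.012*A],c),'seen hub 330,26')
Rt=np.eye(3); print(rel([*seat[:2],.05],(R.from_euler('z',.1989+np.pi)*R.from_euler('x',np.pi)).as_matrix()))
```

```text
TCP [[-0.0031 -0.0023]]
block edge [[-0.0421 -0.0275]
 [-0.0426  0.0208]]
bed edges [[-0.0327 -0.0268]
 [-0.0328  0.0323]]
jaw top edge [[-0.0511 -0.0256]
 [-0.0511  0.0308]]
jaw sides [[-0.0649 -0.0262]
 [-0.0649  0.0312]]
hg [ 0.4595 -0.0458  0.101 ] [[324.7815  27.3752]] seen hub 330,26
(array([-0.039,  0.02 ,  1.275]), array([ 0.001, -0.004,  0.   ]))
```

>>> {"name": "servo_tool", "arguments": {"plan": [[-0.02, 0.05, 0.2, 0, 0, 0, 40], [-0.02, 0.05, 0.4, 0, 0, 0, 40], [-0.02, 0.05, 0.6, 0, 0, 0, 40], [-0.02, 0.05, 0.8, 0, 0, 0, 40], [-0.02, 0.05, 0.95, 0, 0, 0, 40], [-0.02, 0.05, 1, 0, 0, 0, 40], [-0.02, 0.05, 1, 0, 0, 0, 40]]}}

```text
time: 7.97
tool_pos: [0.5962, -0.0148, 0.0777]
ee_rot: [3.139, -0.007, -2.944]
wrist_force: [-0.1, -0.4, -6.9]
width: 0.0496
finger_force: 30.0
```

Run:
```python
from h import *
np.set_printoptions(precision=4,suppress=True)
o=robot.get_obs();print(o['time'],o['tool_pos'],o['ee_rot'])
im=shot('wrist','w3'); s=robot.snapshot('side')
g=cv2.cvtColor(im,cv2.COLOR_RGB2BGR)[60:360,190:470]
s=cv2.cvtColor(s,cv2.COLOR_RGB2BGR)[235:295,270:370]
cv2.imwrite('pics/w3c.png',np.hstack([cv2.resize(g,(400,429),interpolation=3),cv2.resize(s,(400,429),interpolation=3)]))
```

```text
7.9667 [ 0.5962 -0.0148  0.0777] [ 3.1394 -0.0069 -2.9438]
```

View pics/w3c.png

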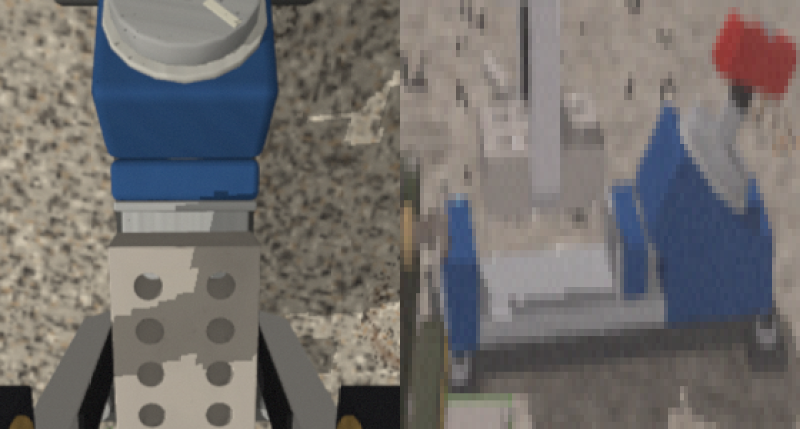

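The wrist crop shows the block centred across the bed: block columns 112–259, jaw 111–259. The jaw's face plate edge is at crop row 211 and the block's top edge at row 246. The side crop shows the block hanging between the jaws, above them.

Run:
```python
from h import *
np.set_printoptions(precision=4,suppress=True)
c=cam('wrist');o=robot.get_obs();ax=np.array([np.cos(.1989),np.sin(.1989),0]);ay=np.array([-ax[1],ax[0],0])
seat=np.array([.5987,-.0177,.022]);k=1.4286
f=lambda P:np.c_[(P-seat)@ax,(P-seat)@ay]
g=lambda L:[(190+x/k,60+y/k) for x,y in L]
print('TCP',f(np.array([o['tool_pos']])))
print('block edge',f(px2w('wrist',g([(112,247),(259,246)]),o['tool_pos'][2]+.0032,c)))
print('jaw plate edge',f(px2w('wrist',g([(113,211),(258,211)]),.046,c)))
print('jaw blue edge',f(px2w('wrist',g([(113,199),(258,199)]),.046,c)))
# side: positions along seat
c=cam('side');h=lambda L:[(270+x/4,235+y/7.15) for x,y in L]
print('side fixed jaw face top, moving face top, block bottom corners')
print(f(px2w('side',h([(470,200)]),.046,c)),f(px2w('side',h([(615,190)]),.046,c)))
print(f(px2w('side',h([(486,205),(604,205)]),.056,c)))
```

```text
TCP [[0.0005 0.0026]]
block edge [[-0.0386 -0.0219]
 [-0.039   0.0258]]
jaw plate edge [[-0.0444 -0.0267]
 [-0.0444  0.0308]]
jaw blue edge [[-0.0491 -0.0265]
 [-0.0492  0.0306]]
side fixed jaw face top, moving face top, block bottom corners
[[-0.217   0.0188]] [[-0.3141  0.024 ]]
[[-0.2194  0.0471]
 [-0.2944  0.0584]]
```

>>> {"name": "servo_tool", "arguments": {"plan": [[0, 0, 0.08, 0, 0, 0, 40], [0, 0, 0.16, 0, 0, 0, 40], [0, 0, 0.22, 0, 0, 0, 40], [0, 0, 0.27, 0, 0, 0, 40], [0, 0, 0.3, 0, 0, 0, 40], [0, 0, 0.32, 0, 0, 0, 40], [0, 0, 0.33, 0, 0, 0, 40], [0, 0, 0.33, 0, 0, 0, 40], [0, 0, 0.33, 0, 0, 0, 40]]}}

```text
time: 8.82
tool_pos: [0.5988, -0.0149, 0.0488]
ee_rot: [-3.142, 0.001, -2.942]
wrist_force: [0.2, 0.7, -8.1]
width: 0.0495
finger_force: 30.0
```

>>> {"name": "servo_tool", "arguments": {"plan": [[0, 0, 0.01, 0, 0, 0, 40], [0, 0, 0.02, 0, 0, 0, 40], [0, 0, 0.03, 0, 0, 0, 40], [0, 0, 0.03, 0, 0, 0, 40]]}}

```text
time: 9.15
tool_pos: [0.5984, -0.0148, 0.0452]
ee_rot: [3.141, -0.0, -2.942]
wrist_force: [-0.0, 0.2, -8.4]
width: 0.0496
finger_force: 30.0
```

>>> {"name": "servo_tool", "arguments": {"plan": [[0, 0, 0.01, 0, 0, 0, 40], [0, 0, 0.01, 0, 0, 0, 40], [0, 0, 0.015, 0, 0, 0, 40], [0, 0, 0.015, 0, 0, 0, 40]]}}

```text
time: 9.48
tool_pos: [0.5985, -0.0149, 0.0439]
ee_rot: [3.141, 0.0, -2.942]
wrist_force: [0.3, -0.3, -7.9]
width: 0.0498
finger_force: 30.0
```

>>> {"name": "servo_tool", "arguments": {"plan": [[0, 0, 0.01, 0, 0, 0, 40], [0, 0, 0.01, 0, 0, 0, 40], [0, 0, 0.015, 0, 0, 0, 40], [0, 0, 0.015, 0, 0, 0, 40]]}}

```text
time: 9.82
tool_pos: [0.5986, -0.0149, 0.0438]
ee_rot: [-3.142, 0.001, -2.942]
wrist_force: [-5.5, -0.7, 1.5]
width: 0.0498
finger_force: 30.0
```

>>> {"name": "servo_tool", "arguments": {"plan": [[0, 0, 0, 0, 0, 0, 52], [0, 0, 0, 0, 0, 0, 56], [0, 0, 0, 0, 0, 0, 62], [0, 0, 0, 0, 0, 0, 66], [0, 0, 0, 0, 0, 0, 66], [0, 0, -0.1, 0, 0, 0, 66], [0, 0, -0.3, 0, 0, 0, 66], [0, 0, -0.6, 0, 0, 0, 66], [0, 0, -1, 0, 0, 0, 66], [0, 0, -1, 0, 0, 0, 66], [0, 0, -1, 0, 0, 0, 66]]}}

```text
time: 10.73
tool_pos: [0.6009, -0.0151, 0.1473]
ee_rot: [-3.139, 0.008, -2.942]
wrist_force: [-0.5, 0.4, -0.7]
width: 0.0659
finger_force: 0.0
```

Run:
```python
from h import *
np.set_printoptions(precision=4,suppress=True)
o=robot.get_obs();print(o['time'],o['tool_pos'],o['ee_rot'],o['joint_positions'])
im=shot('wrist','w4'); cv2.imwrite('pics/w4c.png',cv2.cvtColor(im,cv2.COLOR_RGB2BGR)[0:340,140:560])
```

```text
10.7333 [ 0.6009 -0.0151  0.1473] [-3.1388  0.0084 -2.9418] [-0.1195  0.2191  1.3702  0.      1.5434 -1.8901]
```

View pics/w4c.png

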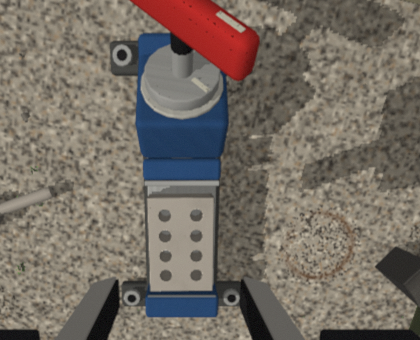

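The view shows the block flat on the bed between the open jaws. Its near edge is at crop row 196, against the jaw plate at 186, and it is centred across the bed. The red bar runs from upper left to lower right.

>>> {"name": "servo_tool", "arguments": {"plan": [[0.2, 0, -0.35, 0, 0, 0, 50], [0.5, 0, -0.7, 0, 0, 0, 50], [0.8, 0, -1, 0, 0, 0, 50], [1, 0, -1, 0, 0, 0, 50], [1, 0, -1, 0, 0, 0, 50]]}}

```text
time: 11.2
tool_pos: [0.4983, -0.0353, 0.2447]
ee_rot: [-3.14, 0.002, -2.943]
wrist_force: [0.5, 0.2, -0.4]
width: 0.0501
finger_force: 0.0
```

```bash
cat > fx.py <<'E'
from h import *
np.set_printoptions(precision=4,suppress=True)
yaw=.1989;ax=np.array([np.cos(yaw),np.sin(yaw),0]);ay=np.array([-ax[1],ax[0],0])
seat=np.array([.5987,-.0177,.022])+.0025*ay-.001*ax
A=np.cos(np.radians(35))*np.array([0,0,1])-np.sin(np.radians(35))*ax
hg=seat-ax*.142+[0,0,.079]
def onplane(n,uv,P0,N,c=None):
    K,Rc,C=c or cam(n);uv=np.atleast_2d(np.array(uv,float))
    d=(Rc@np.linalg.inv(K)@np.c_[uv,np.ones(len(uv))].T).T
    return C+d*(((P0-C)@N)/(d@N))[:,None]
U=np.cross(ay,A) # in-plane, with ay: U x.. 
def pose(xdir):
    z=-A;x=xdir-(xdir@z)*z;x/=np.linalg.norm(x);return np.c_[x,np.cross(z,x),z]
E
python3 - <<'E'
from fx import *
P=onplane('top',[(260+x/4,180+y/4) for x,y in [(232,355),(352,440),(293,406)]],hg+.012*A,A)
b=P[0]-P[1];print('bar len',np.linalg.norm(b),'centre',(P[0]+P[1])/2-hg-.012*A,P[2]-hg-.012*A)
print('U',U,'bar angle from U toward ay',np.degrees(np.arctan2(b@ay,b@U)))
b/=np.linalg.norm(b);M=pose(b);print(b,M)
print(rel(hg+.11*A,M))
o=robot.get_obs();Rt=R.from_euler('xyz',o['ee_rot']);print(o['tool_pos'],o['time'])
# half-step: orientation halfway
w=(Rt.inv()*R.from_matrix(M)).as_rotvec();print(np.degrees(np.linalg.norm(w)))
E
```

```text
bar len 0.09595253101144255 centre [ 0.0065 -0.0018  0.0042] [ 0.002  -0.0021  0.0011]
U [0.803  0.1619 0.5736] bar angle from U toward ay 41.02269609790465
[0.4761 0.7655 0.4327] [[ 0.4761  0.6761  0.5623]
 [ 0.7655 -0.6333  0.1133]
 [ 0.4327  0.3765 -0.8192]]
(array([ 1.043, -0.   ,  0.534]), array([-0.467, -0.173,  1.485]))
[ 0.4983 -0.0353  0.2447] 11.2
140.948274707019
```

>>> {"name": "servo_tool", "arguments": {"plan": [[0.05, 0, 0, -0.023, -0.009, 0.074, 45], [0.1, 0, 0, -0.047, -0.017, 0.148, 45], [0.15, 0, 0, -0.07, -0.026, 0.223, 45], [0.2, 0, 0, -0.093, -0.035, 0.297, 45], [0.25, 0, 0, -0.117, -0.043, 0.371, 45], [0.3, 0, 0, -0.14, -0.052, 0.445, 45], [0.35, 0, 0, -0.163, -0.061, 0.52, 45], [0.4, 0, 0, -0.187, -0.069, 0.594, 45], [0.45, 0, 0, -0.21, -0.078, 0.668, 45], [0.5, 0, 0, -0.233, -0.087, 0.742, 45], [0.5, 0, 0, -0.233, -0.087, 0.742, 45]]}}

```text
time: 12.12
tool_pos: [0.4498, -0.0447, 0.2396]
ee_rot: [2.784, -0.088, 2.173]
wrist_force: [0.8, -0.4, 0.6]
width: 0.0452
finger_force: 0.0
```

Run:
```python
from fx import *
M=pose(np.array([.4761,.7655,.4327]))
o=robot.get_obs();print(o['tool_pos'],o['ee_rot'],o['joint_positions'])
s,w=rel(hg+.11*A,M);print(s,w)
```

```text
[ 0.4498 -0.0447  0.2396] [ 2.7841 -0.088   2.1729] [-0.4916 -0.2711  1.7102  0.3564  1.6065 -1.0476]
[ 0.167 -0.65   0.293] [-0.237 -0.088  0.739]
```

>>> {"name": "servo_tool", "arguments": {"plan": [[0.02, -0.07, 0.03, -0.023, -0.009, 0.074, 45], [0.04, -0.14, 0.06, -0.047, -0.017, 0.148, 45], [0.06, -0.2, 0.09, -0.07, -0.026, 0.222, 45], [0.08, -0.27, 0.12, -0.094, -0.035, 0.296, 45], [0.1, -0.33, 0.15, -0.118, -0.044, 0.37, 45], [0.11, -0.39, 0.18, -0.142, -0.052, 0.443, 45], [0.13, -0.45, 0.21, -0.165, -0.061, 0.517, 45], [0.14, -0.52, 0.24, -0.189, -0.07, 0.591, 45], [0.16, -0.59, 0.27, -0.213, -0.079, 0.665, 45], [0.17, -0.65, 0.29, -0.237, -0.088, 0.739, 45], [0.17, -0.65, 0.29, -0.237, -0.088, 0.739, 45], [0.17, -0.65, 0.29, -0.237, -0.088, 0.739, 45]]}}

```text
time: 13.12
tool_pos: [0.3977, -0.0556, 0.1931]
ee_rot: [2.705, -0.445, 1.026]
wrist_force: [0.5, -0.2, 0.8]
width: 0.0448
finger_force: 0.0
```

Run:
```python
from fx import *
M=pose(np.array([.4761,.7655,.4327]))
o=robot.get_obs();print(o['tool_pos'],o['ee_rot'],o['joint_positions'])
print(rel(hg+.11*A,M))
im=shot('wrist','w5');print(w2px('wrist',[hg+.012*A,hg+.012*A+.048*M[:,0],hg+.012*A-.048*M[:,0]]))
```

```text
[ 0.3977 -0.0556  0.1931] [ 2.7053 -0.4451  1.0256] [-0.6696 -0.6911  2.127   0.4723  1.3103 -0.0549]
(array([-0.019, -0.016,  0.007]), array([ 0.   , -0.001,  0.006]))
[[315.8394 252.605 ]
 [316.3616 190.2835]
 [315.3624 309.5434]]
```

View pics/w5.png

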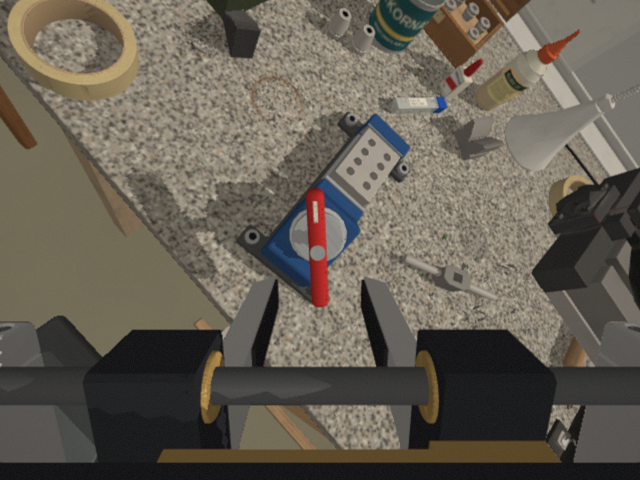

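The view shows the bar nearly along the image vertical, with its ends at (316,190) and (320,306) and its hub at (317,253). That is within 2 px of the prediction, and the fingers straddle it.

>>> {"name": "servo_tool", "arguments": {"plan": [[-0.01, 0, 0.2, 0, 0, -0.02, 45], [-0.01, 0, 0.4, 0, 0, -0.02, 45], [-0.01, 0, 0.6, 0, 0, -0.02, 45], [-0.01, 0, 0.75, 0, 0, -0.02, 45], [-0.01, 0, 0.88, 0, 0, -0.02, 45], [-0.01, 0, 0.95, 0, 0, -0.02, 45], [-0.01, 0, 1, 0, 0, -0.02, 45], [-0.01, 0, 1, 0, 0, -0.02, 45]]}}

```text
time: 13.83
tool_pos: [0.4541, -0.0453, 0.111]
ee_rot: [2.694, -0.433, 1.053]
wrist_force: [-0.1, 1.8, -0.1]
width: 0.045
finger_force: 0.0
```

>>> {"name": "servo_tool", "arguments": {"plan": [[0, 0, 0.05, 0, 0, 0, 45], [0, 0, 0.1, 0, 0, 0, 45], [0, 0, 0.1, 0, 0, 0, 45], [0, 0, 0.1, 0, 0, 0, 45]]}}

```text
time: 14.17
tool_pos: [0.4596, -0.0445, 0.1038]
ee_rot: [2.691, -0.433, 1.053]
wrist_force: [0.4, 0.6, -0.6]
width: 0.0447
finger_force: 0.0
```

Run:
```python
from fx import *
M=pose(np.array([.4761,.7655,.4327]))
o=robot.get_obs();print(o['tool_pos'],o['ee_rot'],o['joint_positions'],o['wrist_torque'])
print(rel(hg-.002*A,M))
im=shot('wrist','w6');s=robot.snapshot('side')
g=cv2.cvtColor(im,cv2.COLOR_RGB2BGR)[100:400,180:480]
s=cv2.cvtColor(s,cv2.COLOR_RGB2BGR)[200:290,310:400]
cv2.imwrite('pics/w6c.png',np.hstack([cv2.resize(g,(400,400)),cv2.resize(s,(400,400),interpolation=3)]))
```

```text
[ 0.4596 -0.0445  0.1038] [ 2.6913 -0.4332  1.0527] [-0.4955 -0.4624  2.191   0.4629  0.9684 -0.0555] [-0.0539  0.3722  0.0251]
(array([-0.011, -0.028,  0.035]), array([ 0.002, -0.001,  0.024]))
```

View pics/w6c.png

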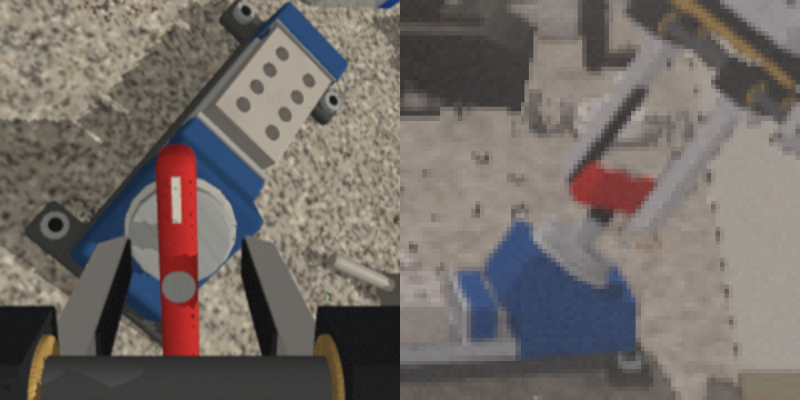

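The wrist crop shows the bar (col 178) about 2.5 mm left of the finger midline (186). The side crop shows the tilted fingers straddling the bar, clear of the collar.

>>> {"name": "servo_tool", "arguments": {"plan": [[-0.01, -0.025, 0.03, 0, 0, 0, 45], [-0.01, -0.025, 0.03, 0, 0, 0, 45], [-0.01, -0.025, 0.03, 0, 0, 0, 30], [-0.01, -0.025, 0.03, 0, 0, 0, 20], [-0.01, -0.025, 0.03, 0, 0, 0, 14], [-0.01, -0.025, 0.03, 0, 0, 0, 5], [-0.01, -0.025, 0.03, 0, 0, 0, 5], [-0.01, -0.025, 0.03, 0, 0, 0, 5], [-0.01, -0.025, 0.03, 0, 0, 0, 5], [-0.01, -0.025, 0.03, 0, 0, 0, 5]]}}

```text
time: 15.1
tool_pos: [0.459, -0.0433, 0.0998]
ee_rot: [2.692, -0.433, 1.052]
wrist_force: [-0.8, 0.4, 0.9]
width: 0.014
finger_force: 29.9
```

```bash
cat > st.py <<'E'
from fx import *
o=robot.get_obs();Rt=R.from_euler('xyz',o['ee_rot'])
print(o['time'],'q',o['joint_positions'],'w',o['width'],o['finger_force'])
print('F tool',Rt.inv().apply(o['wrist_force']),'T tool',Rt.inv().apply(o['wrist_torque']))
x=Rt.apply([1,0,0]);print('tool angle deg',np.degrees(np.arctan2(x@ay,x@U)),'axis err deg',np.degrees(np.arccos(-Rt.apply([0,0,1])@A)), 'TCP vs hg',Rt.inv().apply(np.array(o['tool_pos'])-hg))
E
python3 st.py
```

```text
15.1 q [-0.4929 -0.4603  2.198   0.4645  0.9597 -0.0574] w 0.01401204684775968 29.940429031848907
F tool [ 0.3447 -0.4568 -1.0978] T tool [ 0.4857 -0.269  -0.0362]
tool angle deg 43.157391041974186 axis err deg 0.18317014220679334 TCP vs hg [0.0001 0.0001 0.0015]
```

>>> {"name": "servo_tool", "arguments": {"plan": [[0, 0, 0, 0, 0, 0.04, 5], [0, 0, 0, 0, 0, 0.08, 5], [0, 0, 0, 0, 0, 0.12, 5], [0, 0, 0, 0, 0, 0.16, 5], [0, 0, 0, 0, 0, 0.2, 5], [0, 0, 0, 0, 0, 0.24, 5], [0, 0, 0, 0, 0, 0.28, 5], [0, 0, 0, 0, 0, 0.32, 5], [0, 0, 0, 0, 0, 0.36, 5], [0, 0, 0, 0, 0, 0.4, 5], [0, 0, 0, 0, 0, 0.4, 5]]}}

```text
time: 16.02
tool_pos: [0.4587, -0.0429, 0.0997]
ee_rot: [3.055, -0.608, 0.35]
wrist_force: [-4.8, 0.9, 3.1]
width: 0.0139
finger_force: 30.0
```

```bash
python3 st.py
python3 - <<'E'
from h import *
im=shot('wrist','w7');cv2.imwrite('pics/w7c.png',cv2.resize(cv2.cvtColor(im,cv2.COLOR_RGB2BGR)[100:400,180:480],(600,600)))
E
```

```text
16.0167 q [-0.4927 -0.4605  2.1983  0.4648  0.9608  0.5722] w 0.013899566767582808 29.995966851711273
F tool [-1.6996 -2.0645 -5.135 ] T tool [ 0.5637 -0.7067  0.1886]
tool angle deg 7.082678588780545 axis err deg 0.14470240803432674 TCP vs hg [-0.0001 -0.0005  0.0015]
```

View pics/w7c.png

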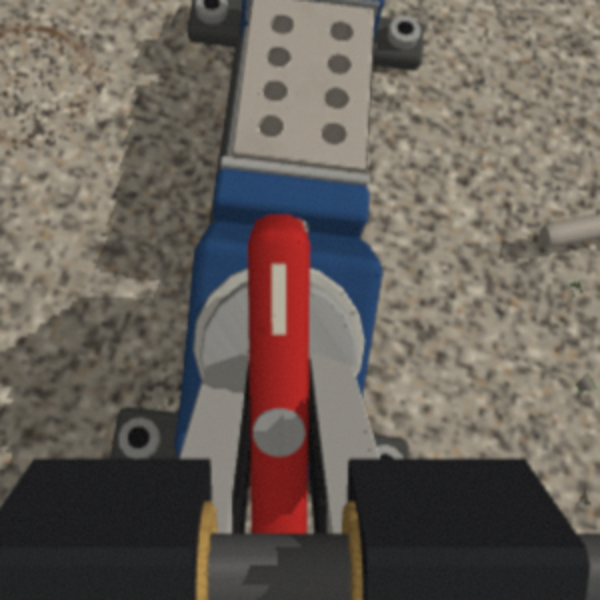

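The view shows the block in the fixture with about 1–2 mm left between jaw plate and block (crop row 165). The bar is square in the grip and the screw turned with it.

>>> {"name": "servo_tool", "arguments": {"plan": [[0, 0, 0, 0, 0, 0.02, 5], [0, 0, 0, 0, 0, 0.04, 5], [0, 0, 0, 0, 0, 0.04, 5]]}}

```text
time: 16.32
tool_pos: [0.4587, -0.0429, 0.0997]
ee_rot: [3.098, -0.612, 0.276]
wrist_force: [-5.2, 2.6, 3.5]
width: 0.0138
finger_force: 29.9
```

```bash
python3 st.py
```

```text
16.3167 q [-0.4927 -0.4605  2.1982  0.4648  0.9608  0.6329] w 0.01382876882646273 29.945729970932007
F tool [-1.5236 -3.7352 -5.5293] T tool [ 0.6368 -0.7314 -0.0042]
tool angle deg 3.608986884677096 axis err deg 0.14491131073100913 TCP vs hg [-0.0001 -0.0005  0.0016]
```

>>> {"name": "servo_tool", "arguments": {"plan": [[0, 0, 0, 0, 0, 0.02, 5], [0, 0, 0, 0, 0, 0.04, 5], [0, 0, 0, 0, 0, 0.04, 5]]}}

```text
time: 16.57
tool_pos: [0.4587, -0.0428, 0.0997]
ee_rot: [-3.141, -0.613, 0.199]
wrist_force: [-5.4, 2.8, 3.1]
width: 0.0136
finger_force: 29.9
```

```bash
python3 st.py
```

```text
16.5667 q [-0.4926 -0.4605  2.1982  0.4648  0.9609  0.6956] w 0.013592430959439863 29.941906929016113
F tool [-2.096  -3.853  -5.2775] T tool [ 0.5816 -0.7501  0.0115]
tool angle deg 0.014172195370800916 axis err deg 0.14699741850625597 TCP vs hg [-0.0001 -0.0005  0.0015]
```

>>> {"name": "servo_tool", "arguments": {"plan": [[0, 0, 0, 0, 0, 0.02, 5], [0, 0, 0, 0, 0, 0.04, 5], [0, 0, 0, 0, 0, 0.04, 5]]}}

```text
time: 16.82
tool_pos: [0.4587, -0.0428, 0.0997]
ee_rot: [-3.097, -0.612, 0.122]
wrist_force: [-6.0, 2.0, 2.4]
width: 0.014
finger_force: 29.9
```

```bash
python3 st.py
```

```text
16.8167 q [-0.4926 -0.4605  2.1983  0.4649  0.961   0.7584] w 0.014001139988396612 29.941650331020355
F tool [-3.3053 -2.93   -5.1229] T tool [ 0.6036 -0.7997 -0.0072]
tool angle deg -3.58465495240158 axis err deg 0.14659168518130575 TCP vs hg [-0.0002 -0.0006  0.0015]
```

```bash
cat > jaw.py <<'E'
from fx import *
def prof(im,c,z=.0465):
    xs=np.arange(-.075,.06,.0005);ys=np.arange(-.022,.0221,.002)
    G=np.array([[seat+ax*x+ay*y+[0,0,z-seat[2]] for x in xs] for y in ys]).reshape(-1,3)
    uv=w2px('wrist',G,c).astype(np.float32).reshape(len(ys),len(xs),2)
    S=cv2.remap(im,uv[...,0],uv[...,1],cv2.INTER_LINEAR).astype(float)
    return xs,np.median(S,0)
def edges(im,c):
    xs,m=prof(im,c);b=m[:,2]-m[:,0];blue=b>30
    e=np.flatnonzero(np.diff(blue.astype(int)));return xs,m,[round(1000*(xs[i]+.00025),2) for i in e]
if __name__=='__main__':
    o=robot.get_obs();c=cam('wrist');im=robot.snapshot('wrist');cv2.imwrite(f"pics/j{o['time']:.2f}.png",im[...,::-1])
    xs,m,e=edges(im,c);print(o['time'],'blue edges mm',e,'tau6',np.round(o['joint_torque'],2),'Twr',o['wrist_torque'])
    import sys
    if len(sys.argv)>1:
        for x,v in list(zip(xs,m))[40:90]+list(zip(xs,m))[210:250]:print(round(x*1000,1),v.astype(int),end=';')
    from collections import deque
E
python3 - <<'E'
from jaw import *
K,_,_=cam('wrist');T=np.array(robot.camera_params('wrist')['tool_from_camera'])
for f,p,r in[('w6',[0.4596,-0.0445,0.1038],[2.6913,-0.4332,1.0527]),('w7',[.4587,-.0429,.0997],[3.055,-.608,.35])]:
    Rt=R.from_euler('xyz',r).as_matrix();c=(K,Rt@T[:3,:3],Rt@T[:3,3]+np.array(p))
    print(f,edges(cv2.imread(f'pics/{f}.png')[...,::-1].copy(),c)[2])
E
python3 jaw.py v
```

```text
w6 [np.float64(-51.75), np.float64(42.75)]
w7 [np.float64(-71.75), np.float64(-44.75), np.float64(41.75), np.float64(59.25)]
16.8167 blue edges mm [np.float64(-71.25), np.float64(-66.75), np.float64(-65.25), np.float64(-42.75), np.float64(41.75), np.float64(58.75)] tau6 [ -0.89  -9.98 -30.6    1.33  -2.8    0.21] Twr [0.3684 0.85   0.3818]
-55.0 [ 37  65 101];-54.5 [ 38  67 104];-54.0 [ 39  68 106];-53.5 [ 39  68 106];-53.0 [ 39  68 106];-52.5 [ 39  68 106];-52.0 [ 39  68 107];-51.5 [ 39  69 107];-51.0 [ 39  69 106];-50.5 [ 39  69 107];-50.0 [ 39  69 107];-49.5 [ 40  70 107];-49.0 [ 39  70 107];-48.5 [ 40  69 108];-48.0 [ 40  69 108];-47.5 [ 40  69 107];-47.0 [ 40  69 107];-46.5 [ 40  69 107];-46.0 [ 40  70 108];-45.5 [ 40  69 108];-45.0 [ 39  69 108];-44.5 [ 39  68 107];-44.0 [ 39  67 104];-43.5 [45 67 99];-43.0 [57 71 93];-42.5 [72 79 88];-42.0 [91 92 93];-41.5 [110 109 105];-41.0 [126 125 120];-40.5 [138 137 131];-40.0 [143 143 138];-39.5 [146 145 139];-39.0 [143 142 137];-38.5 [133 132 126];-38.0 [118 116 110];-37.5 [101  98  92];-37.0 [99 95 88];-36.5 [112 106  97];-36.0 [129 12
[... 278 characters left out ...]
 134];31.5 [154 146 134];32.0 [154 146 134];32.5 [154 146 134];33.0 [154 146 134];33.5 [154 146 134];34.0 [154 146 134];34.5 [154 147 134];35.0 [154 146 133];35.5 [154 146 133];36.0 [154 146 134];36.5 [154 146 134];37.0 [153 145 133];37.5 [146 139 128];38.0 [135 128 118];38.5 [120 115 107];39.0 [106 104  98];39.5 [102 101  96];40.0 [102 102 101];40.5 [100 102 104];41.0 [ 92  97 105];41.5 [ 73  84 102];42.0 [54 72 98];42.5 [40 63 96];43.0 [36 63 97];43.5 [ 36  64 100];44.0 [ 37  65 102];44.5 [ 38  67 104];45.0 [ 39  67 105];45.5 [ 39  68 105];46.0 [ 38  68 106];46.5 [ 38  67 105];47.0 [ 38  68 105];47.5 [ 39  68 105];48.0 [ 39  68 105];48.5 [ 38  67 105];49.0 [ 38  67 105];49.5 [ 39  67 105];
```

```bash
cat > jaw2.py <<'E'
from jaw import *
o=robot.get_obs();c=cam('wrist');im=robot.snapshot('wrist');cv2.imwrite(f"pics/j{o['time']:.2f}.png",im[...,::-1])
xs,m=prof(im,c);b=m[:,2]-m[:,0]
def cross(lo,hi):
    i=[k for k in range(len(xs)-1) if lo<xs[k]<hi and (b[k]-30)*(b[k+1]-30)<0][0]
    return 1000*(xs[i]+.0005*(b[i]-30)/(b[i]-b[i+1]))
Rt=R.from_euler('xyz',o['ee_rot']);x=Rt.apply([1,0,0])
j=cross(-.055,-.03);f=cross(.03,.055);g=m.sum(1)/3;k=(xs>-.039)&(xs<-.034)
T=Rt.inv().apply(o['wrist_torque']);F=Rt.inv().apply(o['wrist_force'])
print(f"t {o['time']:.2f} ang {np.degrees(np.arctan2(x@ay,x@U)):.2f} jaw {j:.2f} fixed {f:.2f} opening {f-j:.2f} gapdark {g[k].min():.0f}@{1000*xs[k][g[k].argmin()]:.1f} tau6 {o['joint_torque'][5]:.3f} Tz {T[2]:.2f} F {np.round(F,1)}")
E
python3 jaw2.py
```

```text
t 16.87 ang -3.55 jaw -42.85 fixed 41.56 opening 84.41 gapdark 92@-37.0 tau6 0.047 Tz 0.05 F [-2.  -2.8 -4.9]
```

>>> {"name": "servo_tool", "arguments": {"plan": [[0, 0, 0, 0, 0, 0.02, 5], [0, 0, 0, 0, 0, 0.04, 5], [0, 0, 0, 0, 0, 0.04, 5]]}}

```text
time: 17.17
tool_pos: [0.4587, -0.0427, 0.0997]
ee_rot: [-3.053, -0.608, 0.046]
wrist_force: [-6.3, 2.2, 3.0]
width: 0.0139
finger_force: 29.9
```

```bash
python3 jaw2.py
```

```text
t 17.17 ang -7.19 jaw -42.11 fixed 41.54 opening 83.64 gapdark 92@-36.5 tau6 0.209 Tz -0.01 F [-3.4 -3.1 -5.7]
```

>>> {"name": "servo_tool", "arguments": {"plan": [[0, 0, 0, 0, 0, 0.02, 5], [0, 0, 0, 0, 0, 0.04, 5], [0, 0, 0, 0, 0, 0.04, 5]]}}

```text
time: 17.47
tool_pos: [0.4586, -0.0427, 0.0997]
ee_rot: [-3.01, -0.601, -0.03]
wrist_force: [-4.7, 2.8, 2.9]
width: 0.0138
finger_force: 29.9
```

```bash
python3 jaw2.py
```

```text
t 17.47 ang -10.79 jaw -41.39 fixed 41.53 opening 82.93 gapdark 95@-36.0 tau6 0.206 Tz 0.03 F [-2.3 -3.3 -4.7]
```

>>> {"name": "servo_tool", "arguments": {"plan": [[0, 0, 0, 0, 0, 0.02, 5], [0, 0, 0, 0, 0, 0.04, 5], [0, 0, 0, 0, 0, 0.04, 5]]}}

```text
time: 17.77
tool_pos: [0.4586, -0.0426, 0.0997]
ee_rot: [-2.967, -0.591, -0.105]
wrist_force: [-4.6, 2.1, 3.8]
width: 0.0141
finger_force: 29.9
```

```bash
python3 jaw2.py
```

```text
t 17.77 ang -14.39 jaw -40.67 fixed 41.65 opening 82.31 gapdark 93@-35.0 tau6 0.203 Tz 0.01 F [-1.9 -2.6 -5.4]
```

>>> {"name": "servo_tool", "arguments": {"plan": [[0, 0, 0, 0, 0, 0.02, 5], [0, 0, 0, 0, 0, 0.04, 5], [0, 0, 0, 0, 0, 0.04, 5]]}}

```text
time: 18.07
tool_pos: [0.4586, -0.0425, 0.0997]
ee_rot: [-2.926, -0.579, -0.179]
wrist_force: [-4.7, 3.7, 3.6]
width: 0.0135
finger_force: 29.9
```

```bash
python3 jaw2.py
```

```text
t 18.07 ang -17.99 jaw -39.97 fixed 42.05 opening 82.03 gapdark 94@-39.0 tau6 0.200 Tz 0.06 F [-2.5 -4.  -5.2]
```

>>> {"name": "servo_tool", "arguments": {"plan": [[0, 0, 0, 0, 0, 0.02, 5], [0, 0, 0, 0, 0, 0.04, 5], [0, 0, 0, 0, 0, 0.04, 5]]}}

```text
time: 18.37
tool_pos: [0.4586, -0.0425, 0.0997]
ee_rot: [-2.888, -0.565, -0.25]
wrist_force: [-4.9, 3.6, 2.4]
width: 0.0138
finger_force: 30.2
```

```bash
python3 jaw2.py
```

```text
t 18.37 ang -21.52 jaw -39.68 fixed 42.28 opening 81.96 gapdark 86@-39.0 tau6 0.623 Tz -0.41 F [-3.5 -3.5 -4.3]
```

>>> {"name": "servo_tool", "arguments": {"plan": [[0, 0, 0, 0, 0, 0.02, 5], [0, 0, 0, 0, 0, 0.04, 5], [0, 0, 0, 0, 0, 0.04, 5]]}}

```text
time: 18.67
tool_pos: [0.4587, -0.0425, 0.0997]
ee_rot: [-2.85, -0.548, -0.321]
wrist_force: [-4.7, 3.8, 3.6]
width: 0.0142
finger_force: 30.2
```

```bash
python3 jaw2.py; python3 jaw.py v
```

```text
t 18.67 ang -25.12 jaw -39.65 fixed 42.37 opening 82.02 gapdark 85@-39.0 tau6 0.616 Tz -0.40 F [-3.  -3.8 -5.1]
18.7167 blue edges mm [np.float64(-68.75), np.float64(-66.75), np.float64(-62.75), np.float64(-39.75), np.float64(42.25), np.float64(58.75)] tau6 [ -1.74  -9.89 -30.56   1.26  -2.94   0.46] Twr [0.3205 0.8047 0.8188]
-55.0 [25 44 69];-54.5 [28 48 75];-54.0 [30 52 81];-53.5 [32 55 86];-53.0 [33 58 91];-52.5 [35 60 94];-52.0 [36 63 98];-51.5 [ 37  65 101];-51.0 [ 38  66 103];-50.5 [ 38  67 104];-50.0 [ 39  67 104];-49.5 [ 38  67 104];-49.0 [ 38  67 105];-48.5 [ 39  67 105];-48.0 [ 38  68 105];-47.5 [ 39  68 105];-47.0 [ 39  68 105];-46.5 [ 39  68 106];-46.0 [ 39  68 105];-45.5 [ 39  67 105];-45.0 [ 39  68 105];-44.5 [ 39  68 106];-44.0 [ 39  68 106];-43.5 [ 39  68 106];-43.0 [ 39  67 106];-42.5 [ 39  68 106];-42.0 [ 39  68 107];-41.5 [ 39  68 106];-41.0 [ 39  67 104];-40.5 [ 40  66 100];-40.0 [49 67 94];-39.5 [64 74 88];-39.0 [82 85 89];-38.5 [100 100  97];-38.0 [117 116 111];-37.5 [131 129 124];-37.0 [139 138 133];-36.5 [143 142 136];-36.0 [143 142 136];-35.5 [137 135 130];-
[... 250 characters left out ...]
0];31.5 [150 142 130];32.0 [151 143 130];32.5 [150 142 130];33.0 [150 142 130];33.5 [150 142 131];34.0 [150 143 131];34.5 [152 144 132];35.0 [152 144 132];35.5 [152 144 132];36.0 [152 144 132];36.5 [151 144 132];37.0 [151 144 132];37.5 [151 144 132];38.0 [152 144 132];38.5 [152 144 132];39.0 [152 144 132];39.5 [152 144 131];40.0 [151 144 132];40.5 [147 140 129];41.0 [135 130 123];41.5 [118 116 116];42.0 [ 92  97 107];42.5 [ 65  79 101];43.0 [48 69 98];43.5 [38 64 99];44.0 [ 36  64 100];44.5 [ 37  65 102];45.0 [ 37  66 103];45.5 [ 38  66 103];46.0 [ 38  67 103];46.5 [ 38  66 104];47.0 [ 38  67 104];47.5 [ 38  66 104];48.0 [ 38  66 104];48.5 [ 38  67 104];49.0 [ 38  66 104];49.5 [ 38  66 104];
```

>>> {"name": "servo_tool", "arguments": {"plan": [[0, 0, 0, 0, 0, 0.03, 5], [0, 0, 0, 0, 0, 0.06, 5], [0, 0, 0, 0, 0, 0.09, 5], [0, 0, 0, 0, 0, 0.12, 5], [0, 0, 0, 0, 0, 0.14, 5], [0, 0, 0, 0, 0, 0.14, 5]]}}

```text
time: 19.27
tool_pos: [0.4587, -0.0423, 0.0997]
ee_rot: [-2.734, -0.472, -0.558]
wrist_force: [-5.7, 3.9, 3.8]
width: 0.0139
finger_force: 30.2
```

```bash
python3 jaw2.py
python3 - <<'E'
from fx import *
# white-line check: unwrap the collar plane and bar top about the axis
o=robot.get_obs();im=robot.snapshot('wrist');c=cam('wrist')
cv2.imwrite('pics/w8.png',im[...,::-1]);M=R.from_euler('xyz',o['ee_rot']).as_matrix()
for nm,h,rs in(('collar',-.038,np.arange(.012,.0231,.002)),('bar',.012,np.arange(.018,.034,.003))):
    for a in range(-70,71,5):
        t=np.radians(a);P=[hg+h*A+r*(np.cos(t)*M[:,0]+np.sin(t)*M[:,1]) for r in rs]
        uv=w2px('wrist',P,c).astype(np.float32)
        s=cv2.remap(im,uv[None,:,0],uv[None,:,1],1)[0].astype(int)
        print(nm,a,[tuple(v) for v in s][::2]) if abs(a)<=50 and nm=='collar' else None
E
```

```text
t 19.27 ang -37.73 jaw -39.77 fixed 42.37 opening 82.14 gapdark 88@-39.0 tau6 0.614 Tz -0.42 F [-4.4 -2.8 -5.8]
collar -50 [(np.int64(101), np.int64(28), np.int64(26)), (np.int64(130), np.int64(130), np.int64(125)), (np.int64(131), np.int64(128), np.int64(124))]
collar -45 [(np.int64(115), np.int64(24), np.int64(21)), (np.int64(128), np.int64(128), np.int64(123)), (np.int64(130), np.int64(129), np.int64(123))]
collar -40 [(np.int64(125), np.int64(28), np.int64(25)), (np.int64(111), np.int64(89), np.int64(84)), (np.int64(129), np.int64(129), np.int64(124))]
collar -35 [(np.int64(129), np.int64(26), np.int64(23)), (np.int64(104), np.int64(21), np.int64(18)), (np.int64(131), np.int64(132), np.int64(126))]
collar -30 [(np.int64(135), np.int64(31), np.int64(26)), (np.int64(125), np.int64(29), np.int64(26)), (np.int64(96), np.int64(47), np.int64(44))]
collar -25 [(np.int64(139), np.int64(31), np.int64(29)), (np.int64(132), np.int64(32), np.int64(29)), (np.int64(123), np.int64(28), np.int64(25))]
collar -20 [(np.int64(144), np.int64(40), np.int64(37)), (np.int64(138), np.int64(31), np.int64
[... 1439 characters left out ...]
8)), (np.int64(121), np.int64(97), np.int64(93)), (np.int64(131), np.int64(130), np.int64(126))]
collar 35 [(np.int64(128), np.int64(30), np.int64(26)), (np.int64(125), np.int64(124), np.int64(121)), (np.int64(133), np.int64(131), np.int64(126))]
collar 40 [(np.int64(120), np.int64(68), np.int64(65)), (np.int64(125), np.int64(124), np.int64(121)), (np.int64(133), np.int64(132), np.int64(126))]
collar 45 [(np.int64(128), np.int64(126), np.int64(122)), (np.int64(124), np.int64(123), np.int64(118)), (np.int64(133), np.int64(132), np.int64(126))]
collar 50 [(np.int64(130), np.int64(128), np.int64(124)), (np.int64(125), np.int64(124), np.int64(120)), (np.int64(131), np.int64(130), np.int64(125))]
```

>>> {"name": "servo_tool", "arguments": {"plan": [[0, 0, 0, 0, 0, 0, 20], [0, 0, 0, 0, 0, 0, 32], [0, 0, 0, 0, 0, 0, 40], [0, 0, 0, 0, 0, 0, 40], [0, 0, 0, 0, 0, 0, 40], [0, 0, -0.2, 0, 0, 0, 40], [0, 0, -0.4, 0, 0, 0, 40], [0, 0, -0.7, 0, 0, 0, 40], [0, 0, -1, 0, 0, 0, 40], [0, 0, -1, 0, 0, 0, 40]]}}

```text
time: 20.2
tool_pos: [0.4035, -0.0568, 0.188]
ee_rot: [-2.735, -0.485, -0.563]
wrist_force: [0.4, -1.4, 1.1]
width: 0.0401
finger_force: 0.0
```

>>> {"name": "servo_tool", "arguments": {"plan": [[0, 0, -0.2, 0, 0, 0, 40], [0, 0.2, -0.4, 0, 0, 0, 40], [0, 0.4, -0.4, 0, 0, 0, 40], [0, 0.6, -0.4, 0, 0, 0, 40], [0, 0.6, -0.4, 0, 0, 0, 40], [0, 0.6, -0.4, 0, 0, 0, 40]]}}

```text
time: 20.7
tool_pos: [0.3596, -0.1121, 0.1921]
ee_rot: [-2.733, -0.471, -0.565]
wrist_force: [-0.2, 0.3, 0.4]
width: 0.0398
finger_force: 0.0
```

```bash
python3 jaw2.py
python3 - <<'E'
from fx import *
o=robot.get_obs();im=robot.snapshot('wrist');c=cam('wrist');cv2.imwrite('pics/w9.png',im[...,::-1])
t=np.radians(np.arange(-120,121,2.))
print('TCP',o['tool_pos'],o['wrist_force'])
V=np.cross(U,A);V=ay
def samp(h,rs):
    P=[hg+h*A+r*(np.cos(a)*U+np.sin(a)*V) for a in t for r in rs]
    uv=w2px('wrist',P,c).astype(np.float32).reshape(len(t),len(rs),2)
    return cv2.remap(im,uv[...,0],uv[...,1],1).astype(int)
C=samp(-.038,np.array([.014,.016,.018,.020]))
B=samp(.012,np.array([.020,.024,.028]))
for i,a in enumerate(t):
    print(int(np.degrees(a)),C[i].min(1),B[i].min(1),B[i][:,0]-B[i][:,1])
E
```

```text
t 20.70 ang -38.07 jaw -51.86 fixed 42.33 opening 94.20 gapdark 104@-34.5 tau6 -0.087 Tz 0.02 F [-0.1 -0.3 -0.4]
TCP [ 0.3599 -0.1115  0.1926] [ 0.1654 -0.1287 -0.6834]
-119 [124 124 124 123] [122 125 118] [3 0 2]
-118 [125 123 123 120] [121 124 116] [2 1 2]
-116 [125 123 122 120] [122 124 112] [1 0 2]
-114 [124 124 121 120] [123 124 117] [1 0 1]
-112 [124 123 120 123] [123 121 122] [1 1 0]
-110 [123 123 120 125] [123 122 122] [1 1 0]
-108 [123 124 121 123] [124 122 123] [1 1 1]
-106 [123 123 122 124] [124 120 122] [ 1  1 -1]
-104 [124 123 123 126] [125 119 122] [0 0 2]
-102 [123 122 124 128] [125 120 123] [1 0 1]
-100 [122 120 122 127] [125 122 123] [1 2 1]
-98 [123 121 122 128] [125 123 122] [2 1 1]
-96 [124 123 124 129] [125 123 121] [0 1 2]
-94 [124 124 125 129] [125 123 121] [0 1 2]
-92 [123 123 125 129] [124 125 122] [0 1 1]
-90 [122 122 126 129] [124 124 122] [1 0 1]
-88 [123 123 126 128] [123 125 121] [1 1 2]
-86 [123 123 126 128] [122 125 123] [1 1 1]
-84 [124 123 126 126] [122 125 123] [0 1 1]
-82 [124 123 127 127] [123 124 123] [1 2 2]
-80 [124 123 128 127] [124 124 123] [
[... 3622 characters left out ...]

88 [120 120 121 120] [109 114 106] [8 7 9]
90 [121 120 120 120] [ 96 113 107] [6 8 9]
92 [120 120 118 121] [ 77 107  99] [6 8 8]
94 [121 120 119 120] [65 91 85] [5 6 6]
96 [120 119 120 120] [62 83 73] [5 4 9]
98 [119 119 118 121] [63 85 70] [4 6 7]
100 [119 118 118 122] [67 85 71] [4 7 6]
102 [120 117 118 119] [77 85 68] [5 5 5]
104 [121 119 119 119] [84 89 63] [5 5 4]
106 [121 121 119 118] [84 90 66] [5 6 5]
108 [121 122 119 118] [72 90 70] [4 5 5]
110 [121 122 119 117] [62 81 75] [4 5 4]
112 [121 121 120 119] [55 71 74] [4 5 5]
114 [121 121 120 120] [56 78 63] [3 6 3]
116 [121 121 121 118] [65 79 57] [4 5 4]
118 [121 121 120 109] [66 73 54] [5 5 5]
119 [118 119 118  92] [61 69 50] [3 4 6]
```

Run:
```python
from fx import *
o=robot.get_obs();Rt=R.from_euler('xyz',o['ee_rot']);z=Rt.apply([0,0,1])
v=np.cross(z,[0,0,-1]);v=v/np.linalg.norm(v)*np.arccos(-z[2])
M=(R.from_rotvec(v)*Rt);T=np.array(robot.camera_params('wrist')['tool_from_camera'])
off=M.apply(T[:3,3]);tgt=hg+.14*ax+[0,0,.30]-off;print('tcp target',tgt,M.as_euler('xyz'))
print(rel(tgt,M.as_matrix()))
```

```text
tcp target [0.5285 0.0186 0.2382] [ 3.1416  0.     -0.4618]
(array([ 0.861, -1.857,  0.73 ]), array([-0.24 , -0.309,  0.   ]))
```

>>> {"name": "servo_tool", "arguments": {"plan": [[0.05, -0.1, -0.1, -0.05, -0.06, 0, 40], [0.1, -0.3, -0.1, -0.1, -0.12, 0, 40], [0.2, -0.5, -0.05, -0.15, -0.19, 0, 40], [0.3, -0.7, 0, -0.2, -0.25, 0, 40], [0.43, -0.93, 0.1, -0.24, -0.31, 0, 40], [0.43, -0.93, 0.1, -0.24, -0.31, 0, 40], [0.43, -0.93, 0.1, -0.24, -0.31, 0, 40]]}}

```text
time: 21.38
tool_pos: [0.4318, -0.0463, 0.2343]
ee_rot: [3.139, 0.009, -0.453]
wrist_force: [-0.5, 0.3, 0.1]
width: 0.04
finger_force: 0.0
```

Run:
```python
from fx import *
print(robot.get_obs()['tool_pos'],robot.get_obs()['ee_rot'],rel([.5285,.0186,.2382],R.from_euler('xyz',[np.pi,0,-.4618]).as_matrix()))
```

```text
[ 0.4318 -0.0463  0.2343] [ 3.1395  0.0086 -0.4534] (array([ 0.584, -1.007, -0.046]), array([0.001, 0.005, 0.005]))
```

>>> {"name": "servo_tool", "arguments": {"plan": [[0.2, -0.3, -0.05, 0, 0, 0, 40], [0.4, -0.6, -0.05, 0, 0, 0, 40], [0.58, -1, -0.05, 0, 0, 0, 40], [0.58, -1, -0.05, 0, 0, 0, 40], [0.58, -1, -0.05, 0, 0, 0, 40], [0.58, -1, -0.05, 0, 0, 0, 40]]}}

```text
time: 21.88
tool_pos: [0.5243, 0.0137, 0.2431]
ee_rot: [3.141, -0.0, -0.462]
wrist_force: [-0.2, 0.5, 0.4]
width: 0.0403
finger_force: 0.0
```

```bash
python3 jaw2.py
python3 - <<'E'
from fx import *
im=robot.snapshot('wrist');c=cam('wrist');cv2.imwrite('pics/w10.png',im[...,::-1])
print('hub px',w2px('wrist',[hg+.012*A,hg-.038*A,seat],c))
t=np.radians(np.arange(-80,61,2.))
def samp(h,rs):
    P=[hg+h*A+r*(np.cos(a)*U+np.sin(a)*ay) for a in t for r in rs]
    uv=w2px('wrist',P,c).astype(np.float32).reshape(len(t),len(rs),2)
    return cv2.remap(im,uv[...,0],uv[...,1],1).astype(int)
C=samp(-.038,np.array([.012,.015,.018,.021]));B=samp(.012,np.array([.022,.026,.030]))
for i,a in enumerate(t):print(round(np.degrees(a)),C[i].min(1),B[i].min(1),end=' | ' if i%3<2 else '\n')
E
```

```text
t 21.88 ang -43.51 jaw -52.25 fixed 42.76 opening 95.01 gapdark 70@-38.5 tau6 0.002 Tz -0.03 F [-0.4 -0.4 -0.4]
hub px [[411.9896 283.2283]
 [385.1808 246.7867]
 [311.0796 147.8536]]
-80 [116 114 117 119] [108 120 106] | -78 [116 114 118 118] [111 122 102] | -76 [116 115 118 118] [116 123  98]
-74 [116 115 117 118] [119 122  95] | -72 [115 115 116 118] [118 120  95] | -70 [115 114 115 118] [118 116  99]
-68 [115 114 115 118] [115 114 104] | -66 [115 114 116 118] [113 112 112] | -64 [116 114 117 118] [109 113 109]
-62 [116 114 116 118] [106 117 107] | -60 [116 114 115 119] [105 121 107] | -58 [116 114 113 119] [105 121 122]
-56 [117 114 110 119] [109 121 134] | -54 [117 114 111 119] [111 124 135] | -52 [117 114 112 118] [112 126 130]
-50 [117 115 112 117] [104 129 122] | -48 [116 115 113 116] [ 82 125 115] | -46 [115 114 113 116] [ 58 105 103]
-44 [114 114 114 116] [37 68 78] | -42 [114 115 114 114] [37 60 68] | -40 [114 116 114 114] [ 35 116 103]
-38 [113 117 115 114] [ 31 134 132] | -36 [114 117 115 114] [ 27 134 133] | -34 [114 117 115 114] [ 28  98 101]
-32 [120 117 116 113] [27 5
[... 907 characters left out ...]
19 103] | 24 [114 114 114 115] [ 15  20 116] | 26 [114 113 114 114] [ 19  24 118]
28 [113 112 114 116] [ 22  38 117] | 30 [113 111 113 115] [ 19  48 109] | 32 [113 112 114 114] [ 18  64 100]
34 [114 113 115 114] [ 20  89 103] | 36 [113 113 114 114] [ 19  88 108] | 38 [114 114 113 113] [ 17  96 106]
40 [114 113 113 114] [ 14 101 104] | 42 [114 113 114 115] [ 16 104 111] | 44 [114 113 115 116] [ 18 105 119]
46 [114 113 115 115] [ 15 102 124] | 48 [113 113 115 115] [ 17 103 131] | 50 [113 113 115 115] [ 19 109 137]
52 [112 114 114 115] [ 17 111 138] | 54 [112 115 113 115] [ 17 113 139] | 56 [112 115 112 115] [ 18 112 138]
58 [112 114 114 114] [ 18 112 138] | 60 [112 114 115 115] [ 17 114 137] |
```

```bash
python3 -c "
from bench import robot
print(robot.close_job())"
```

```text
the job is handed in; nothing more can be done
None
```

The job is handed in: the block is flat and clamped in the fixture, the handle slipped about 17° (white lines measured at −21° on the collar and −37.5° on the bar), the gripper is clear, and I saw no contact with the other things, though their positions were not re-checked and no verdict came back.

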